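# Put the specimen drawers in order

### The job

Three small drawers on the desk stand part way out. With the fingertips, push the two drawers that hold a jar fully shut, leaving their jars standing inside untouched by the fingers, and push the empty drawer out as far as it goes, from the inside of its front panel, so that it is ready for the next sample. Pick nothing up and leave everything else where it stands.

Things in the scene. Friction and masses are not known exactly. Their poses are not given: they have to be found in the camera images.
- plinth: fixed dark wooden board 230 x 380 x 20 mm lying on the desk, on which three equal wooden single-drawer units stand side by side, 122 mm apart (each 200 deep x 116 wide x 90 mm high, roofs 110 mm above the desk). Origin under its centre; its x axis points from the drawer fronts to the units' backs, y along the row. Which unit stands in which place varies
- drawer_a (a joint): how far the drawer holding jar_a is out, m: 0 = fully shut (panel against its unit), 0.135 = out to its stop; it starts 0.07 to 0.095 out. Slides along the plinth's -x as it opens, about 1.5 N friction and light damping, no spring or latch: it stays where it is left
- front_a (a point): middle of the top edge of the outer face of the front panel of the drawer holding jar_a, 108 mm above the desk, moving with it; x axis points into the drawer (shutting direction), z up. Panel: flat, 112 wide x 86 high x 8 mm thick, no handle. Behind it an open-topped white tray, inside 92 wide x 180 mm long, floor 76 mm and side walls 28 mm below the panel's top edge
- drawer_b (a joint): how far the drawer holding jar_b is out, m: 0 = fully shut (panel against its unit), 0.135 = out to its stop; it starts 0.07 to 0.095 out. Slides along the plinth's -x as it opens, about 1.5 N friction and light damping, no spring or latch: it stays where it is left
- front_b (a point): middle of the top edge of the outer face of the front panel of the drawer holding jar_b, 108 mm above the desk, moving with it; x axis points into the drawer (shutting direction), z up. Panel: flat, 112 wide x 86 high x 8 mm thick, no handle. Behind it an open-topped white tray, inside 92 wide x 180 mm long, floor 76 mm and side walls 28 mm below the panel's top edge
- drawer_c (a joint): how far the drawer that is empty is out, m: 0 = fully shut (panel against its unit), 0.135 = out to its stop; it starts 0.07 to 0.095 out. Slides along the plinth's -x as it opens, about 1.5 N friction and light damping, no spring or latch: it stays where it is left
- front_c (a point): middle of the top edge of the outer face of the front panel of the drawer that is empty, 108 mm above the desk, moving with it; x axis points into the drawer (shutting direction), z up. Panel: flat, 112 wide x 86 high x 8 mm thick, no handle. Behind it an open-topped white tray, inside 92 wide x 180 mm long, floor 76 mm and side walls 28 mm below the panel's top edge
- jar_a: closed glass specimen jar with a black lid, 38 mm across, 42 mm high, standing loose on the tray floor of drawer_a, just behind the front panel; origin under its centre, z up
- jar_b: closed glass specimen jar with a black lid, 38 mm across, 42 mm high, standing loose on the tray floor of drawer_b, just behind the front panel; origin under its centre, z up
- dish: bystander: covered round glass dish, 64 mm across, 18 mm high, standing on the roof of the drawer units, about the middle; origin at its underside
- cup: bystander: white drinking cup, rim 80 mm across, 95 mm high, left of the drawer row; origin at its underside
- bottle: bystander: brown bottle, 64 mm across, 190 mm high, left of the drawer row; origin at its underside
- lens: bystander: black hand lens lying flat, 32 mm radius with a handle 85 mm long, between robot and drawers; origin at its underside
- marker: bystander: yellow marker with black cap lying flat, 120 x 18 x 14 mm, between robot and drawers; origin at its underside
- stapler: bystander: black stapler 140 x 36 x 43 mm, right of the drawer row; origin at its underside
- pot: bystander: small terracotta pot, rim 76 mm across, 65 mm high, right of the drawer row; origin at its underside
Not all that is in view belongs to the job. What is shaped like the jar_b but blue is not meant.

How it is judged:
By the outcome, as a careful person would: the job done as asked, in the order asked, and still so for the second after the job is handed in, with the robot touching nothing.
It also fails if it takes over 72 s, if anything falls off the work surface, if the arm or the gripper's body presses on something with over 40 N, if the wrist force passes 120 N, or if a joint passes its speed limit or range.

### The arm

A 6-joint arm with a two-finger parallel gripper is mounted at the origin on the work surface. World frame = base frame: x ahead of the robot, y to its left, z up, the work surface at z = 0. Lengths are in mm, angles in degrees, forces in N, time in s.
With the tool pointing down it reaches from about 350 to 725 mm from the base axis. Payload 4.3 kg.
Tool frame: the origin (TCP) lies at the very end of the fingers, on their centre line; the grasp point (between the pads) lies 19 mm behind it; z points along the fingers, y is the line along which they close (so a half turn about z gives the same grasp; the last joint's range is limited). The gripper opens to 85 mm and grips with 20 to 120 N. Pads are 22 mm wide; open, the fingers measure 114 mm over their backs; the gripper's body (76 mm by 85 mm) begins 54 mm behind the grasp point. The pads swing forward as they close: fully open they stand 13 mm farther back than shut.
Start: joints at [61.805, 21.618, 4.641, 73.018, 0, 83.68], TCP at [214.25, 533.633, 231.329] pointing down, gripper open.
Joint ranges: [-156.06, 156.06], [-48.1, 94.91], [-58.44, 69.94], [-101.28, 121.22], [-78.64, 73.56], [-180, 180]. Speed limits (degrees/s): [147.25, 147.25, 180, 180, 180, 180].

### API

Orientations are given as a 3x3 rotation matrix whose columns are the frame's x, y, z axes.
In Python, from station import * gives the robot as it stands. The module is installed in compiled form; this text tells all that it offers.
- The arm moves only by the shell command python3 -m creep 'ROWS' [FORCE]. ROWS is JSON, a list of rows, each an object of numbers: "x", "y", "z": the shift along the world's x, y, z in units of 200 mm (1.0 is 200 mm); "ax", "ay", "az": the turn, a rotation vector about the world's x, y, z in units of 0.5 rad (1.0 is 0.5 rad); "fingers": the opening, from -1 (shut) to 1 (fully open). A call has 1 to 20 rows; each row shifts and turns the commanded pose from where the row before left it; what a row does not reach is not made up. A row lasts 1/8 s, in which the tool goes at most 62.5 mm and 10.7 degrees, less where a joint would pass 70% of its speed; a pose out of reach is approached as far as the arm can. A call with a number of a shift or a turn outside -1 to 1 is refused whole. A call with a gripper value outside its range is refused whole. The fingers move at their own pace and stop on an object; FORCE is the grip in N (left out, the last holds). Time passes only in rows, so rows that do not move let the fingers close. It gives the time, the measured TCP pose, the force, the opening and the grip force at its end, in the units of the state.
- read_state(): the state, without advancing time (a new reading comes with each control period).
- get_image(name): name is "scene" or "top"; returns a dict with "frame" (480x640x3 uint8, red, green, blue), "intrinsics" (3x3 intrinsics, pixels), "R" (3x3) and "t" (3): a world point X has camera coordinates R X + t. Camera axes: x right, y down, z forward; pixel columns grow to the right and rows downward; lengths in mm; the calibration is good to about 2 mm. A picture is of the moment at which its call begins. There is no depth.
- close_job(): hands the job in; it is judged then, once.
Trained networks look in the newest picture that a camera, given by its name, has taken for a name from the list of things; names that differ only in an ending like _2 or _b are one class to them, and where a whole thing is asked for, a point or a joint stands for the part that bears it (a point fixed in the world has none). Each returns a list of dicts, best first, with "score" (0 to 1); they miss things now and then, are a little off and sometimes report something else, mostly with a low value. They report only what shows in the picture. A call takes as long as a camera call. They do not tell look-alikes from the thing itself.
- look_for(camera, query): "at" ([row, column] as shares, 0 to 1, of the picture: columns of its width, rows of its height, amid what is visible of it).
- spot_point(camera, query): "at" ([row, column] as shares, 0 to 1, of the picture: columns of its width, rows of its height: a listed point, or the origin of a listed thing).
The state is a dict: "t": time; "joint_pos": joint angles; "joint_velocities": joint speeds; "tau": joint torques, N m; "position": TCP position; "tool_rot": TCP orientation; "ft_force": force on the tool from outside, world axes, zero at the start; "ft_torque": the same for the moment, N m; "grip_width": finger opening in mm; "gripper_force": force on a finger pad.
Only numpy, scipy, OpenCV 4.12 (cv2) and the standard library are available. Lean on these libraries where they do the work, as an engineer would, in place of code of your own. Each camera call takes 0.05 s, during which the arm holds its last target. There are 200 camera calls.

## Working session

There is one attempt and no reset: what is moved stays moved. The work goes in short steps, Python scripts to look and compute and a shell command to move; the robot and the scene stay as the last step left them, time stands still between calls to the robot, and variables do not carry over. Pictures are saved under pics/ and viewed, at most 10 in all, crops included, and the job is handed in when it is done.

```bash
mkdir -p pics; cat > h.py <<'E'
from station import *
import numpy as np, cv2
def ray(im,px):
    K,R,t=[np.array(im[k],float) for k in("intrinsics","R","t")]
    d=R.T@np.linalg.inv(K)@np.array([px[0],px[1],1.]); return -R.T@t,d
def atz(im,px,z):
    o,d=ray(im,px); return o+d*(z-o[2])/d[2]
def tri(i1,p1,i2,p2):
    o1,d1=ray(i1,p1);o2,d2=ray(i2,p2);d1/=np.linalg.norm(d1);d2/=np.linalg.norm(d2)
    s=np.linalg.lstsq(np.c_[d1,-d2],o2-o1,rcond=None)[0];a=o1+s[0]*d1;b=o2+s[1]*d2
    return (a+b)/2,np.linalg.norm(a-b)
def proj(im,X):
    p=np.array(im["intrinsics"])@(np.array(im["R"])@np.array(X)+np.array(im["t"]));return p[:2]/p[2]
def save(im,n,crop=None,s=1):
    f=im["frame"][:,:,::-1]
    if crop: f=f[crop[1]:crop[3],crop[0]:crop[2]]
    cv2.imwrite("pics/"+n,cv2.resize(f,None,fx=s,fy=s,interpolation=cv2.INTER_CUBIC))
E
python3 - <<'E'
from h import *
ims={c:get_image(c) for c in("scene","top")}
for c in ims: save(ims[c],c+"0.png")
for c in ims:
  im=ims[c];print(c,"cam",-np.array(im["R"]).T@im["t"])
  for q in("front_a","jar_a","plinth"):
    for d in spot_point(c,q)[:5]:
      px=(d["at"][1]*640,d["at"][0]*480); z={"front_a":108,"jar_a":32,"plinth":0}[q]
      print(q,round(d["score"],2),np.round(px),np.round(atz(im,px,z)))
E
```

```text
scene cam [1057.41033976  113.55644676  904.52342774]
front_a 0.91 [269. 219.] [562. -69. 108.]
front_a 0.82 [323. 225.] [557.  49. 108.]
front_a 0.64 [216. 212.] [ 562. -187.  108.]
front_a 0.5 [468. 320.] [725. 354. 108.]
front_a 0.21 [216. 253.] [ 660. -160.  108.]
jar_a 0.71 [275. 222.] [519. -71.  32.]
jar_a 0.53 [250. 204.] [ 477. -142.   32.]
jar_a 0.52 [273. 258.] [616. -54.  32.]
jar_a 0.5 [218. 253.] [ 622. -182.   32.]
top cam [ 497.62807353   15.78773647 1214.90178583]
front_a 0.93 [323. 244.] [552.  46. 108.]
front_a 0.79 [438. 235.] [ 563. -185.  108.]
front_a 0.72 [169. 196.] [659. 352. 108.]
front_a 0.7 [382. 236.] [565. -74. 108.]
front_a 0.31 [290. 333.] [379. 116. 108.]
jar_a 0.74 [417. 289.] [ 455. -150.   32.]
jar_a 0.67 [380. 265.] [507. -74.  32.]
jar_a 0.58 [433. 210.] [ 622. -190.   32.]
jar_a 0.51 [372. 216.] [612. -60.  32.]
```

View pics/scene0.png

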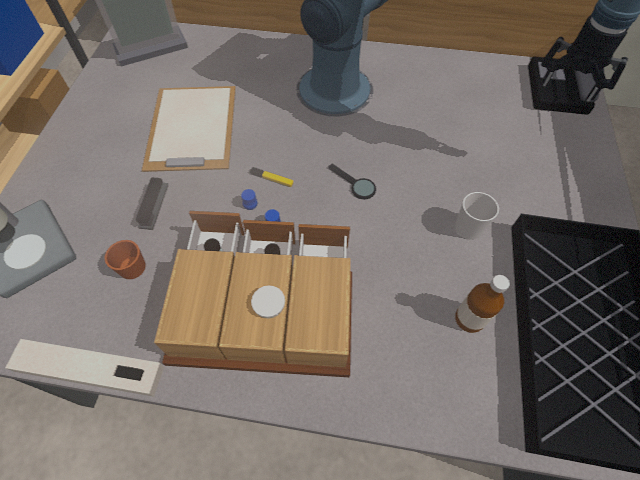

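View pics/top0.png

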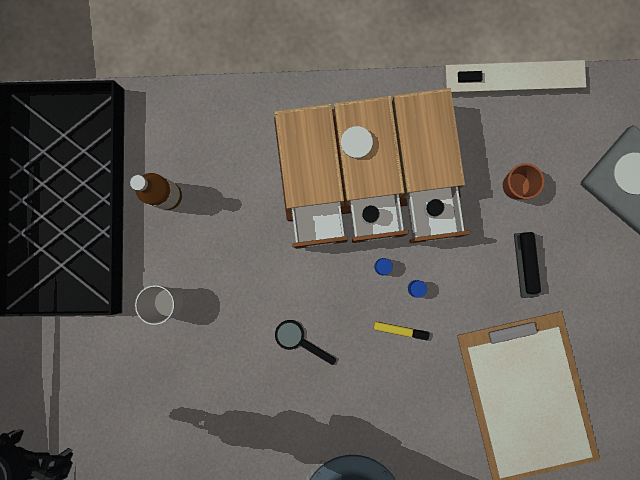

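The scene view shows the row of three drawers, with panels at about (216,212), (269,219) and (323,225) px. Black lids show in the right unit (212,245) and the middle unit (272,250); the left one (322,250) is empty.

Things that could be taken for the jars, in top-view pixels:
- Black-lid jars: (371,214) and (435,208), inside trays. These are the wanted ones.
- Blue look-alikes: (384,267) and (417,289), on the desk in front of the panels. These are not meant.

Next I'll check with a close crop and triangulate.

```bash
python3 - <<'E'
from h import *
s=get_image("scene");t=get_image("top")
a=cv2.resize(s["frame"][180:300,150:370],None,fx=3.6,fy=3.6,interpolation=cv2.INTER_CUBIC)[:, :790]
save(t,"crop_t.png",(270,80,480,300),2.7); cv2.imwrite("pics/crop_s.png",a[:,:,::-1])
P=lambda c,q:[np.array([d["at"][1]*640,d["at"][0]*480]) for d in spot_point(c,q)[:5]]
for q in("front_a","jar_a","dish"):
  S,T=P("scene",q),P("top",q)
  for p in S:
    for r in T:
      X,e=tri(s,p,t,r)
      if e<12 and -30<X[2]<150: print(q,np.round(p),np.round(r),np.round(X),round(e,1))
E
```

```text
front_a [271. 218.] [382. 236.] [563. -68. 115.] 7.5
front_a [321. 226.] [322. 242.] [557.  47. 103.] 1.5
jar_a [273. 258.] [372. 217.] [611. -58.  26.] 2.0
jar_a [215. 251.] [433. 210.] [ 621. -189.   35.] 0.5
jar_a [270. 221.] [381. 262.] [514. -80.  26.] 7.3
dish [270. 300.] [357. 145.] [749. -28. 114.] 4.3
```

View pics/crop_t.png

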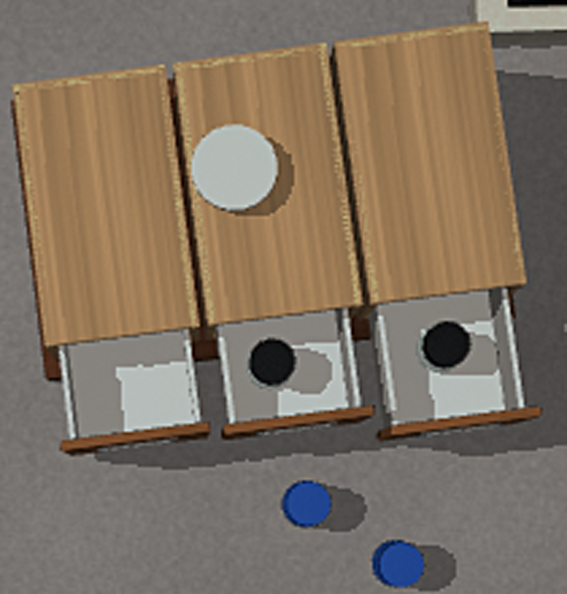

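View pics/crop_s.png

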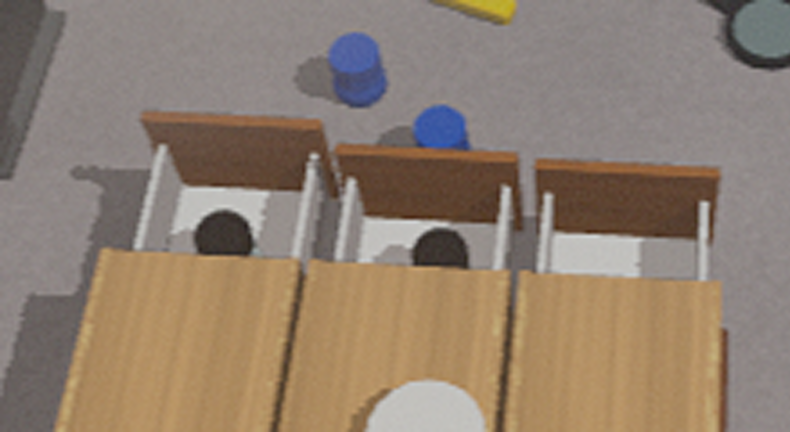

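The crops show black lids at crop px (272,362) and (446,345) in the middle and right trays, and the left tray empty. The blue jars at (308,503) and (400,563) stand on the desk in front. So the choice is clear.

Next I'll fit the row's pose.

```bash
python3 - <<'E'
from h import *
s=get_image("scene");t=get_image("top")
T=lambda u,v,z:atz(t,(270+u/2.7,80+v/2.7),z)
S=lambda u,v,z:atz(s,(150+u/3.6,180+v/3.6),z)
yaw=lambda d:np.degrees(np.arctan2(-d[0],d[1]))
def seg(n,f,a,b,z):
  A,B=f(*a,z),f(*b,z); d=A-B
  if d[1]<0:d=-d
  print(n,"mid",np.round((A+B)/2),"len",round(np.linalg.norm(d)),"yaw",round(yaw(d),1))
seg("T roofL",T,(45,347),(197,327),110);seg("T roofM",T,(206,324),(360,305),110);seg("T roofR",T,(372,304),(524,283),110)
seg("T backs",T,(14,87),(488,23),110)
seg("S roofR",S,(100,250),(300,260),110);seg("S roofM",S,(308,262),(508,270),110);seg("S roofL",S,(520,272),(720,282),110)
seg("T inL",T,(62,442),(208,424),108);seg("T inM",T,(222,425),(371,408),108);seg("T inR",T,(379,429),(540,408),108)
seg("S outR",S,(142,114),(323,124),108);seg("S outM",S,(337,147),(518,154),108);seg("S outL",S,(537,160),(718,169),108)
for n,a,b in(("blue1",(441,125),(308,500)),("blue2",(354,52),(402,563)),("lidM",(440,245),(272,362)),("lidR",(224,232),(446,345))):
  X,e=tri(s,(150+a[0]/3.6,180+a[1]/3.6),t,(270+b[0]/2.7,80+b[1]/2.7));print(n,np.round(X),round(e,1))
st=read_state();print(np.round(st["tool_rot"],3),st["grip_width"],st["position"])
E
```

```text
T roofL mid [631.  59. 110.] len 114 yaw 5.7
T roofM mid [644. -61. 110.] len 115 yaw 5.3
T roofR mid [ 656. -184.  110.] len 113 yaw 6.1
T backs mid [840. -44. 110.] len 358 yaw 5.8
S roofR mid [ 661. -182.  110.] len 117 yaw 6.0
S roofM mid [649. -62. 110.] len 116 yaw 6.6
S roofL mid [636.  60. 110.] len 115 yaw 6.0
T inL mid [560.  51. 108.] len 109 yaw 5.3
T inM mid [568. -69. 108.] len 111 yaw 4.8
T inR mid [ 563. -189.  108.] len 119 yaw 5.7
S outR mid [ 565. -190.  108.] len 112 yaw 5.4
S outM mid [568. -68. 108.] len 110 yaw 6.6
S outL mid [559.  53. 108.] len 108 yaw 5.8
blue1 [507. -80.  41.] 2.3
blue2 [ 456. -151.   38.] 2.0
lidM [612. -54.  73.] 0.8
lidR [ 622. -188.   68.] 0.6
[[-0.928  0.373  0.   ]
 [ 0.373  0.928  0.   ]
 [-0.     0.    -1.   ]] 85.14255843046874 [214.23366306 533.64126893 231.3653437 ]
```

```bash
python3 -m creep '[{"x":0.085,"y":-0.203,"az":0.322,"fingers":-1},{"x":0.085,"y":-0.203,"az":0.322},{"x":0.085,"y":-0.203,"az":0.322},{"x":0.085,"y":-0.203},{"x":0.085,"y":-0.203},{"x":0.085,"y":-0.203},{"x":0.085,"y":-0.203},{"x":0.085,"y":-0.203},{"x":0.085,"y":-0.203},{"x":0.085,"y":-0.203},{"x":0.085,"y":-0.203},{"x":0.085,"y":-0.203},{"x":0.085,"y":-0.203},{"x":0.085,"y":-0.203},{"x":0.085,"y":-0.203},{"x":0.085,"y":-0.203},{"x":0.085,"y":-0.203},{"x":0.085,"y":-0.203},{},{}]' 20; python3 -c "
from h import *
print(np.round(read_state()['tool_rot'],3))"
```

```text
[[-0.928  0.373  0.   ]
 [ 0.373  0.928  0.   ]
 [-0.     0.    -1.   ]]validation failed for argument at $[0]...
```

```bash
python3 -m creep '[{"x":0,"y":0,"z":0,"ax":0,"ay":0,"az":0.322,"fingers":-1},{"x":0,"y":0,"z":0,"ax":0,"ay":0,"az":0.322,"fingers":-1}]' 20
```

```text
t: 1.15
position: [214.3, 533.6, 231.3]
tool_rot: [[-0.999, 0.054, 0.0], [0.054, 0.999, 0.0], [-0.0, 0.0, -1.0]]
ft_force: [-0.3, 0.2, -0.5]
grip_width: 51.4
gripper_force: 0.0
```

```bash
python3 -m creep '[{"x":0.085,"y":-0.203,"z":0,"ax":0,"ay":0,"az":0.311,"fingers":-1},{"x":0.085,"y":-0.203,"z":0,"ax":0,"ay":0,"az":0,"fingers":-1},{"x":0.085,"y":-0.203,"z":0,"ax":0,"ay":0,"az":0,"fingers":-1},{"x":0.085,"y":-0.203,"z":0,"ax":0,"ay":0,"az":0,"fingers":-1},{"x":0.085,"y":-0.203,"z":0,"ax":0,"ay":0,"az":0,"fingers":-1},{"x":0.085,"y":-0.203,"z":0,"ax":0,"ay":0,"az":0,"fingers":-1},{"x":0.085,"y":-0.203,"z":0,"ax":0,"ay":0,"az":0,"fingers":-1},{"x":0.085,"y":-0.203,"z":0,"ax":0,"ay":0,"az":0,"fingers":-1},{"x":0.085,"y":-0.203,"z":0,"ax":0,"ay":0,"az":0,"fingers":-1},{"x":0.085,"y":-0.203,"z":0,"ax":0,"ay":0,"az":0,"fingers":-1},{"x":0.085,"y":-0.203,"z":0,"ax":0,"ay":0,"az":0,"fingers":-1},{"x":0.085,"y":-0.203,"z":0,"ax":0,"ay":0,"az":0,"fingers":-1},{"x":0.085,"y":-0.203,"z":0,"ax":0,"ay":0,"az":0,"fingers":-1},{"x":0.085,"y":-0.203,"z":0,"ax":0,"ay":0,"az":0,"fingers":-1},{"x":0.085,"y":-0.203,"z":0,"ax":0,"ay":0,"az":0,"fingers":-1},{"x":0.085,"y":-0.203,"z":0,"ax":0,"ay":0,"az":0,"fingers":-1},{"x":0.085,"y":-0.203,"z":0,"ax":0,"ay":0,"az":0,"fingers":-1},{"x":0.085,"y":-0.203,"z":0,"ax":0,"ay":0,"az":0,"fingers":-1},{"x":0,"y":0,"z":0,"ax":0,"ay":0,"az":0,"fingers":-1},{"x":0,"y":0,"z":0,"ax":0,"ay":0,"az":0,"fingers":-1}]'
```

```text
t: 3.65
position: [519.9, -196.7, 231.1]
tool_rot: [[-0.995, -0.095, -0.001], [-0.095, 0.995, 0.001], [0.001, 0.001, -1.0]]
ft_force: [0.2, 0.3, -0.2]
grip_width: -0.0
gripper_force: 0.0
```

```bash
python3 -m creep '[{"x":0,"y":0,"z":-0.195,"ax":0,"ay":0,"az":0,"fingers":-1},{"x":0,"y":0,"z":-0.195,"ax":0,"ay":0,"az":0,"fingers":-1},{"x":0,"y":0,"z":-0.195,"ax":0,"ay":0,"az":0,"fingers":-1},{"x":0,"y":0,"z":-0.195,"ax":0,"ay":0,"az":0,"fingers":-1},{"x":0,"y":0,"z":0,"ax":0,"ay":0,"az":0,"fingers":-1}]'
python3 - <<'E'
from h import *
save(get_image("scene"),"s1.png",(150,120,370,300),3.3)
E
```

```text
t: 4.28
position: [517.0, -194.3, 72.9]
tool_rot: [[-0.995, -0.097, -0.006], [-0.097, 0.995, 0.004], [0.006, 0.004, -1.0]]
ft_force: [0.3, 0.6, -0.1]
grip_width: 0.1
gripper_force: 0.0
```

View pics/s1.png

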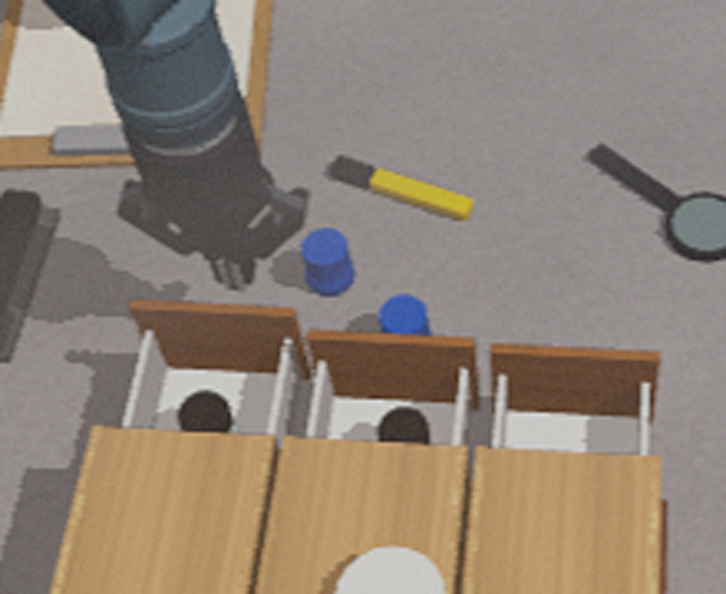

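Shut fingers stand at crop (235,275), in front of the right panel, clear of the blue jars (328,260) and (403,315). Now I push the right drawer.

```bash
python3 -m creep '[{"x":0.03,"y":0.003,"z":0,"ax":0,"ay":0,"az":0,"fingers":-1},{"x":0.03,"y":0.003,"z":0,"ax":0,"ay":0,"az":0,"fingers":-1},{"x":0.03,"y":0.003,"z":0,"ax":0,"ay":0,"az":0,"fingers":-1},{"x":0.03,"y":0.003,"z":0,"ax":0,"ay":0,"az":0,"fingers":-1},{"x":0.025,"y":0.003,"z":0,"ax":0,"ay":0,"az":0,"fingers":-1},{"x":0.025,"y":0.003,"z":0,"ax":0,"ay":0,"az":0,"fingers":-1},{"x":0.025,"y":0.003,"z":0,"ax":0,"ay":0,"az":0,"fingers":-1},{"x":0.03,"y":0.003,"z":0,"ax":0,"ay":0,"az":0,"fingers":-1},{"x":0.03,"y":0.003,"z":0,"ax":0,"ay":0,"az":0,"fingers":-1},{"x":0.03,"y":0.003,"z":0,"ax":0,"ay":0,"az":0,"fingers":-1},{"x":0.03,"y":0.003,"z":0,"ax":0,"ay":0,"az":0,"fingers":-1},{"x":0.03,"y":0.003,"z":0,"ax":0,"ay":0,"az":0,"fingers":-1},{"x":0.03,"y":0.003,"z":0,"ax":0,"ay":0,"az":0,"fingers":-1},{"x":0.03,"y":0.003,"z":0,"ax":0,"ay":0,"az":0,"fingers":-1},{"x":0.03,"y":0.003,"z":0,"ax":0,"ay":0,"az":0,"fingers":-1},{"x":0.03,"y":0.003,"z":0,"ax":0,"ay":0,"az":0,"fingers":-1},{"x":0.03,"y":0.003,"z":0,"ax":0,"ay":0,"az":0,"fingers":-1},{"x":0.02,"y":0.002,"z":0,"ax":0,"ay":0,"az":0,"fingers":-1},{"x":0,"y":0,"z":0,"ax":0,"ay":0,"az":0,"fingers":-1}]'
```

```text
t: 6.7
position: [624.1, -186.2, 75.4]
tool_rot: [[-0.995, -0.096, 0.001], [-0.096, 0.995, 0.001], [-0.001, 0.001, -1.0]]
ft_force: [0.2, -0.2, -0.9]
grip_width: -0.1
gripper_force: 0.0
```

```bash
python3 -m creep '[{"x":0.02,"y":0.002,"z":0,"ax":0,"ay":0,"az":0,"fingers":-1},{"x":0.02,"y":0.002,"z":0,"ax":0,"ay":0,"az":0,"fingers":-1},{"x":0.01,"y":0.001,"z":0,"ax":0,"ay":0,"az":0,"fingers":-1},{"x":0.01,"y":0.001,"z":0,"ax":0,"ay":0,"az":0,"fingers":-1}]'; python3 -m creep '[{"x":0.01,"y":0.001,"z":0,"ax":0,"ay":0,"az":0,"fingers":-1},{"x":0.01,"y":0.001,"z":0,"ax":0,"ay":0,"az":0,"fingers":-1}]'
```

```text
t: 7.2
position: [635.3, -185.2, 75.4]
tool_rot: [[-0.995, -0.096, -0.0], [-0.096, 0.995, 0.0], [0.0, 0.0, -1.0]]
ft_force: [-1.8, -0.2, 0.0]
grip_width: 0.2
gripper_force: 0.8
t: 7.45
position: [638.9, -184.9, 75.3]
tool_rot: [[-0.995, -0.096, -0.001], [-0.096, 0.995, 0.0], [0.001, 0.0, -1.0]]
ft_force: [-5.9, 0.1, 5.5]
grip_width: 0.1
gripper_force: 3.4
```

```bash
python3 -m creep '[{"x":0.01,"y":0.001,"z":0,"ax":0,"ay":0,"az":0,"fingers":-1},{"x":0,"y":0,"z":0,"ax":0,"ay":0,"az":0,"fingers":-1}]';python3 -m creep '[{"x":0.01,"y":0.001,"z":0,"ax":0,"ay":0,"az":0,"fingers":-1},{"x":0,"y":0,"z":0,"ax":0,"ay":0,"az":0,"fingers":-1}]'
python3 - <<'E'
from h import *
save(get_image("scene"),"s2.png",(150,120,370,300),3.3)
E
```

```text
t: 7.7
position: [638.8, -184.9, 75.3]
tool_rot: [[-0.995, -0.095, -0.005], [-0.095, 0.995, -0.0], [0.005, 0.0, -1.0]]
ft_force: [-8.9, -0.3, 6.1]
grip_width: -0.0
gripper_force: 4.3
t: 7.95
position: [638.7, -184.9, 75.3]
tool_rot: [[-0.995, -0.094, -0.009], [-0.094, 0.996, -0.001], [0.009, -0.0, -1.0]]
ft_force: [-14.0, -0.2, 10.0]
grip_width: -0.1
gripper_force: 7.1
```

View pics/s2.png

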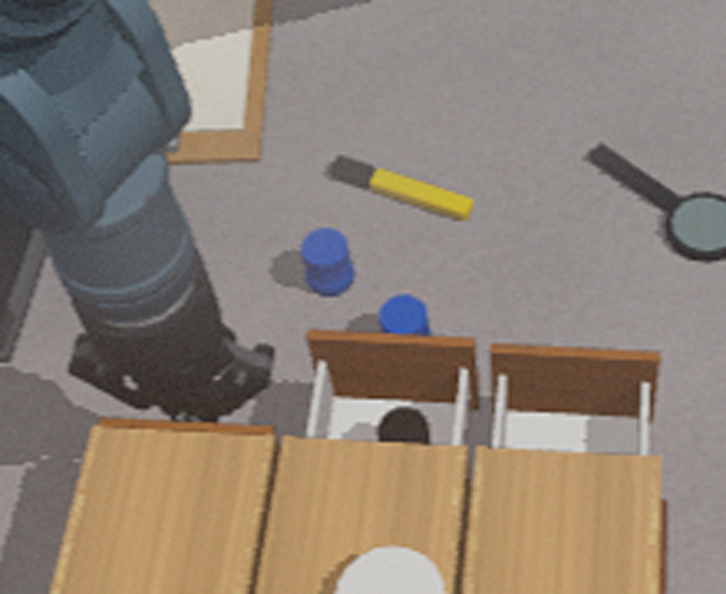

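The right panel is flush with its unit (crop 185,425), and the hard stop at x 638.7 matches the 639 I predicted. I'll back off and move in front of the middle panel, passing above the blue jars (tip at 75 mm, jars about 42 mm high).

```bash
python3 -m creep '[{"x":-0.06,"y":-0.006,"z":0,"ax":0,"ay":0,"az":0,"fingers":-1},{"x":-0.115,"y":-0.011,"z":0,"ax":0,"ay":0,"az":0,"fingers":-1},{"x":-0.115,"y":-0.011,"z":0,"ax":0,"ay":0,"az":0,"fingers":-1},{"x":-0.115,"y":-0.011,"z":0,"ax":0,"ay":0,"az":0,"fingers":-1},{"x":-0.115,"y":-0.011,"z":0,"ax":0,"ay":0,"az":0,"fingers":-1},{"x":0,"y":0.154,"z":0.02,"ax":0,"ay":0,"az":0,"fingers":-1},{"x":0,"y":0.154,"z":0,"ax":0,"ay":0,"az":0,"fingers":-1},{"x":0,"y":0.154,"z":0,"ax":0,"ay":0,"az":0,"fingers":-1},{"x":0,"y":0.154,"z":-0.02,"ax":0,"ay":0,"az":0,"fingers":-1},{"x":0,"y":0,"z":0,"ax":0,"ay":0,"az":0,"fingers":-1},{"x":0,"y":0,"z":0,"ax":0,"ay":0,"az":0,"fingers":-1}]'
```

```text
t: 9.38
position: [540.0, -71.9, 75.6]
tool_rot: [[-0.995, -0.096, 0.001], [-0.096, 0.995, -0.001], [-0.001, -0.001, -1.0]]
ft_force: [0.1, -0.3, -0.0]
grip_width: 0.1
gripper_force: 0.0
```

```bash
python3 -m creep '[{"x":0.025,"y":0.003,"z":0,"ax":0,"ay":0,"az":0,"fingers":-1},{"x":0.025,"y":0.003,"z":0,"ax":0,"ay":0,"az":0,"fingers":-1},{"x":0.025,"y":0.003,"z":0,"ax":0,"ay":0,"az":0,"fingers":-1},{"x":0.03,"y":0.003,"z":0,"ax":0,"ay":0,"az":0,"fingers":-1},{"x":0.03,"y":0.003,"z":0,"ax":0,"ay":0,"az":0,"fingers":-1},{"x":0.03,"y":0.003,"z":0,"ax":0,"ay":0,"az":0,"fingers":-1},{"x":0.03,"y":0.003,"z":0,"ax":0,"ay":0,"az":0,"fingers":-1},{"x":0.03,"y":0.003,"z":0,"ax":0,"ay":0,"az":0,"fingers":-1},{"x":0.03,"y":0.003,"z":0,"ax":0,"ay":0,"az":0,"fingers":-1},{"x":0.03,"y":0.003,"z":0,"ax":0,"ay":0,"az":0,"fingers":-1},{"x":0.03,"y":0.003,"z":0,"ax":0,"ay":0,"az":0,"fingers":-1},{"x":0.03,"y":0.003,"z":0,"ax":0,"ay":0,"az":0,"fingers":-1},{"x":0.03,"y":0.003,"z":0,"ax":0,"ay":0,"az":0,"fingers":-1},{"x":0.02,"y":0.002,"z":0,"ax":0,"ay":0,"az":0,"fingers":-1},{"x":0.015,"y":0.002,"z":0,"ax":0,"ay":0,"az":0,"fingers":-1},{"x":0.01,"y":0.001,"z":0,"ax":0,"ay":0,"az":0,"fingers":-1}]'
python3 -m creep '[{"x":0.01,"y":0.001,"z":0,"ax":0,"ay":0,"az":0,"fingers":-1},{"x":0.01,"y":0.001,"z":0,"ax":0,"ay":0,"az":0,"fingers":-1},{"x":0,"y":0,"z":0,"ax":0,"ay":0,"az":0,"fingers":-1}]'
```

```text
t: 11.38
position: [623.4, -62.5, 75.3]
tool_rot: [[-0.995, -0.096, 0.0], [-0.096, 0.995, 0.0], [-0.0, 0.0, -1.0]]
ft_force: [-0.6, -0.8, -1.3]
grip_width: 0.0
gripper_force: 0.8
t: 11.75
position: [626.4, -62.2, 75.3]
tool_rot: [[-0.995, -0.096, -0.002], [-0.096, 0.995, -0.0], [0.002, 0.0, -1.0]]
ft_force: [-4.3, -1.8, 1.1]
grip_width: -0.1
gripper_force: 2.4
```

```bash
python3 -m creep '[{"x":0.01,"y":0.001,"z":0,"ax":0,"ay":0,"az":0,"fingers":-1},{"x":0,"y":0,"z":0,"ax":0,"ay":0,"az":0,"fingers":-1}]';python3 -m creep '[{"x":0.01,"y":0.001,"z":0,"ax":0,"ay":0,"az":0,"fingers":-1},{"x":0,"y":0,"z":0,"ax":0,"ay":0,"az":0,"fingers":-1}]'
```

```text
t: 12.0
position: [626.4, -62.2, 75.3]
tool_rot: [[-0.995, -0.095, -0.005], [-0.095, 0.995, -0.001], [0.005, -0.0, -1.0]]
ft_force: [-9.6, -1.5, 4.7]
grip_width: 0.1
gripper_force: 5.2
t: 12.25
position: [626.4, -62.2, 75.3]
tool_rot: [[-0.995, -0.095, -0.009], [-0.095, 0.995, -0.001], [0.009, -0.0, -1.0]]
ft_force: [-15.4, -2.4, 10.8]
grip_width: -0.3
gripper_force: 8.0
```

Middle drawer is shut at x 626.4, against a predicted 626.5. Next is the empty left drawer, entered from above.

```bash
python3 -m creep '[{"x":-0.06,"y":-0.006,"z":0,"ax":0,"ay":0,"az":0,"fingers":-1},{"x":-0.12,"y":-0.012,"z":0,"ax":0,"ay":0,"az":0,"fingers":-1},{"x":-0.12,"y":-0.012,"z":0,"ax":0,"ay":0,"az":0,"fingers":-1},{"x":0,"y":0,"z":0.15,"ax":0,"ay":0,"az":0,"fingers":-1},{"x":0,"y":0,"z":0.15,"ax":0,"ay":0,"az":0,"fingers":-1},{"x":0,"y":0,"z":0.15,"ax":0,"ay":0,"az":0,"fingers":-1},{"x":0.035,"y":0.155,"z":0,"ax":0,"ay":0,"az":0,"fingers":-1},{"x":0.035,"y":0.155,"z":0,"ax":0,"ay":0,"az":0,"fingers":-1},{"x":0.035,"y":0.155,"z":0,"ax":0,"ay":0,"az":0,"fingers":-1},{"x":0.035,"y":0.155,"z":0,"ax":0,"ay":0,"az":0,"fingers":-1},{"x":0,"y":0,"z":0,"ax":0,"ay":0,"az":0,"fingers":-1},{"x":0,"y":0,"z":0,"ax":0,"ay":0,"az":0,"fingers":-1}]'
python3 - <<'E'
from h import *
save(get_image("scene"),"s3.png",(180,120,400,300),3.3)
E
```

```text
t: 13.75
position: [599.9, 56.0, 165.7]
tool_rot: [[-0.995, -0.096, 0.001], [-0.096, 0.995, -0.0], [-0.001, -0.0, -1.0]]
ft_force: [-0.8, -1.0, -0.2]
grip_width: -0.1
gripper_force: 0.0
```

View pics/s3.png

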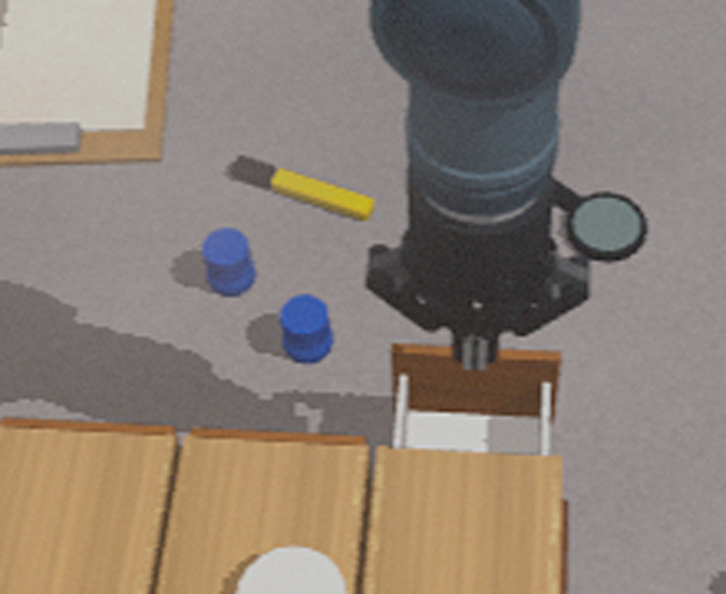

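Middle and right panels are both flush. The tool is above the left tray, with its tip at crop (478,365) at z 166. Now descend.

```bash
python3 -m creep '[{"x":0,"y":0,"z":-0.12,"ax":0,"ay":0,"az":0,"fingers":-1},{"x":0,"y":0,"z":-0.12,"ax":0,"ay":0,"az":0,"fingers":-1},{"x":0,"y":0,"z":-0.12,"ax":0,"ay":0,"az":0,"fingers":-1},{"x":0,"y":0,"z":-0.1,"ax":0,"ay":0,"az":0,"fingers":-1},{"x":0,"y":0,"z":0,"ax":0,"ay":0,"az":0,"fingers":-1}]'
python3 - <<'E'
from h import *
save(get_image("scene"),"s4.png",(240,150,400,280),4)
E
```

```text
t: 14.42
position: [597.7, 55.2, 71.8]
tool_rot: [[-0.996, -0.094, -0.004], [-0.094, 0.996, 0.0], [0.003, 0.0, -1.0]]
ft_force: [0.1, -0.4, 0.9]
grip_width: 0.1
gripper_force: 0.0
```

View pics/s4.png

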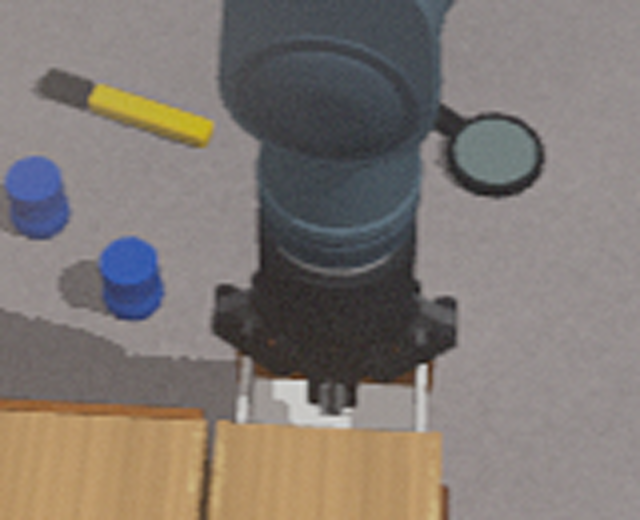

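The tip is inside the tray behind the panel at crop (333,405). Now pushing outwards; the stop is expected at TCP x of about 510.

```bash
python3 -m creep '[{"x":-0.03,"y":-0.003,"z":0,"ax":0,"ay":0,"az":0,"fingers":-1},{"x":-0.03,"y":-0.003,"z":0,"ax":0,"ay":0,"az":0,"fingers":-1},{"x":-0.03,"y":-0.003,"z":0,"ax":0,"ay":0,"az":0,"fingers":-1},{"x":-0.03,"y":-0.003,"z":0,"ax":0,"ay":0,"az":0,"fingers":-1},{"x":-0.03,"y":-0.003,"z":0,"ax":0,"ay":0,"az":0,"fingers":-1},{"x":-0.03,"y":-0.003,"z":0,"ax":0,"ay":0,"az":0,"fingers":-1},{"x":-0.03,"y":-0.003,"z":0,"ax":0,"ay":0,"az":0,"fingers":-1},{"x":-0.03,"y":-0.003,"z":0,"ax":0,"ay":0,"az":0,"fingers":-1},{"x":-0.03,"y":-0.003,"z":0,"ax":0,"ay":0,"az":0,"fingers":-1},{"x":-0.03,"y":-0.003,"z":0,"ax":0,"ay":0,"az":0,"fingers":-1},{"x":-0.03,"y":-0.003,"z":0,"ax":0,"ay":0,"az":0,"fingers":-1},{"x":-0.03,"y":-0.003,"z":0,"ax":0,"ay":0,"az":0,"fingers":-1},{"x":-0.03,"y":-0.003,"z":0,"ax":0,"ay":0,"az":0,"fingers":-1},{"x":-0.015,"y":-0.002,"z":0,"ax":0,"ay":0,"az":0,"fingers":-1},{"x":-0.01,"y":-0.001,"z":0,"ax":0,"ay":0,"az":0,"fingers":-1}]'
python3 -m creep '[{"x":-0.01,"y":-0.001,"z":0,"ax":0,"ay":0,"az":0,"fingers":-1},{"x":-0.01,"y":-0.001,"z":0,"ax":0,"ay":0,"az":0,"fingers":-1}]'
```

```text
t: 16.35
position: [516.0, 47.8, 73.2]
tool_rot: [[-0.995, -0.096, -0.0], [-0.096, 0.995, 0.0], [0.0, 0.0, -1.0]]
ft_force: [1.1, -0.2, 1.1]
grip_width: 0.1
gripper_force: 0.8
t: 16.6
position: [512.2, 47.4, 73.3]
tool_rot: [[-0.995, -0.096, -0.0], [-0.096, 0.995, 0.0], [0.0, 0.0, -1.0]]
ft_force: [1.5, -0.1, 1.4]
grip_width: 0.3
gripper_force: 0.8
```

```bash
python3 -m creep '[{"x":-0.01,"y":-0.001,"z":0,"ax":0,"ay":0,"az":0,"fingers":-1},{"x":-0.01,"y":-0.001,"z":0,"ax":0,"ay":0,"az":0,"fingers":-1}]';python3 -m creep '[{"x":-0.01,"y":-0.001,"z":0,"ax":0,"ay":0,"az":0,"fingers":-1},{"x":0,"y":0,"z":0,"ax":0,"ay":0,"az":0,"fingers":-1}]'
```

```text
t: 16.85
position: [509.9, 47.2, 73.4]
tool_rot: [[-0.995, -0.096, 0.003], [-0.096, 0.995, 0.001], [-0.003, 0.0, -1.0]]
ft_force: [9.5, 1.5, -7.7]
grip_width: 0.2
gripper_force: 4.6
t: 17.1
position: [510.0, 47.2, 73.6]
tool_rot: [[-0.995, -0.096, 0.007], [-0.096, 0.995, 0.001], [-0.007, 0.001, -1.0]]
ft_force: [10.9, 2.0, -9.8]
grip_width: -0.3
gripper_force: 5.4
```

```bash
python3 -m creep '[{"x":-0.01,"y":-0.001,"z":0,"ax":0,"ay":0,"az":0,"fingers":-1},{"x":0,"y":0,"z":0,"ax":0,"ay":0,"az":0,"fingers":-1}]'
```

```text
t: 17.35
position: [510.0, 47.2, 74.0]
tool_rot: [[-0.995, -0.096, 0.01], [-0.096, 0.995, 0.002], [-0.01, 0.001, -1.0]]
ft_force: [15.3, 3.6, -11.3]
grip_width: 0.1
gripper_force: 7.6
```

It's at its stop, exactly where predicted. Back away, lift clear and check.

```bash
python3 -m creep '[{"x":0.05,"y":0.005,"z":0,"ax":0,"ay":0,"az":0,"fingers":-1},{"x":0.08,"y":0.008,"z":0,"ax":0,"ay":0,"az":0,"fingers":-1},{"x":0.05,"y":0.005,"z":0,"ax":0,"ay":0,"az":0,"fingers":-1},{"x":0,"y":0,"z":0.2,"ax":0,"ay":0,"az":0,"fingers":-1},{"x":0,"y":0,"z":0.2,"ax":0,"ay":0,"az":0,"fingers":-1},{"x":0,"y":0,"z":0.2,"ax":0,"ay":0,"az":0,"fingers":-1},{"x":0,"y":0,"z":0.2,"ax":0,"ay":0,"az":0,"fingers":-1},{"x":-0.1,"y":0.2,"z":0,"ax":0,"ay":0,"az":0,"fingers":-1},{"x":-0.1,"y":0.2,"z":0,"ax":0,"ay":0,"az":0,"fingers":-1},{"x":-0.1,"y":0.2,"z":0,"ax":0,"ay":0,"az":0,"fingers":-1},{"x":-0.1,"y":0.2,"z":0,"ax":0,"ay":0,"az":0,"fingers":-1},{"x":0,"y":0,"z":0,"ax":0,"ay":0,"az":0,"fingers":-1},{"x":0,"y":0,"z":0,"ax":0,"ay":0,"az":0,"fingers":-1}]'
python3 - <<'E'
from h import *
a=get_image("scene")["frame"][120:380,100:400];b=get_image("top")["frame"][60:320,200:500]
cv2.imwrite("pics/end.png",cv2.resize(np.hstack([a,b]),None,fx=1.33,fy=1.33,interpolation=cv2.INTER_CUBIC)[:,:,::-1])
E
```

```text
t: 18.98
position: [460.0, 209.9, 233.1]
tool_rot: [[-0.995, -0.096, -0.001], [-0.096, 0.995, -0.001], [0.001, -0.001, -1.0]]
ft_force: [0.1, -0.4, 0.7]
grip_width: -0.3
gripper_force: 0.0
```

View pics/end.png

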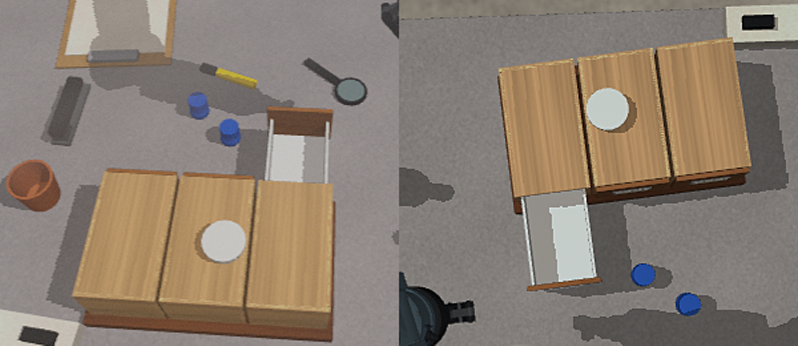

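The middle and right panels are flush with their units. The left drawer is fully out (panel at about (563,285) in the right half), and the blue jars, dish and other things stand unmoved.

```bash
python3 -c "
from station import *
print(close_job())"
```

```text
the job is handed in; nothing more can be done
None
```

Both jar drawers are pushed fully shut and the empty one is out to its stop. The fingers stayed outside the jar drawers, everything else in the final views looks unmoved, and the job is handed in at about 19 s; the shut jars can't be seen, and no verdict came back.

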